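# Set up the drop-front work shelf of the bench cabinet

## Robot

A 7-joint arm with a two-finger parallel gripper is mounted at the origin on the work surface. World frame = base frame: x ahead of the robot, y to its left, z up, the work surface at z = 0. Lengths are in m, angles in rad, forces in N, time in s.
With the tool pointing down it reaches from about 0.375 to 0.925 m from the base axis. Payload 3.1 kg.
Tool frame: the origin (TCP) lies midway between the tips of the shut fingers; the grasp point (between the pads) lies 19 mm behind it (bot.tcp_to_grasp is the z of the grasp point in the tool frame, in m); z points along the fingers, y is the line along which they close (so a half turn about z gives the same grasp; the last joint's range is limited). The gripper opens to 85 mm and grips with 20 to 120 N. Pads are 22 mm wide; open, the fingers measure 114 mm over their backs; the gripper's body (76 mm by 85 mm) begins 54 mm behind the grasp point. The pads swing forward as they close: fully open they stand 13 mm farther back than shut.
Start: joints at [-1.225, 0.383, 0.044, 1.598, -0.018, 1.161, -0.05], TCP at [0.279, 0.587, 0.231] pointing down, gripper open.
Joint ranges: [-2.61, 2.61], [-0.41, 2.15], [-1.48, 1.57], [0, 2.5], [-1.57, 4.71], [0.05, 1.97], [-2.85, 2.85]. Speed limits (rad/s): [2.79, 2.79, 3.14, 3.14, 3.14, 3.14, 3.14].

## Interface

Orientations are given as [roll, pitch, yaw] about the fixed x, y, z axes, in that order (R = Rz(yaw) Ry(pitch) Rx(roll)).
In Python, from station import monitor, imaging, job_done, bot gives the robot as it stands.
- The arm moves only by the tool play_rows, never from a script. Its argument "increments" is a list of rows, each a list of 2 entries, a list of its own where there are three numbers: the shift along the tool's x, y, z in units of 40 mm (1.0 is 40 mm), then the turn, a rotation vector about the tool's x, y, z in units of 10 degrees (1.0 is 10 degrees). A call has 1 to 20 rows; each row is the pose to reach, as a shift and turn from the pose commanded when the call began, along the tool's axes at that moment; what a row does not reach only later rows make up. A row lasts 1/8 s, in which the tool goes at most 62.5 mm and 10.7 degrees, less where a joint would pass 70% of its speed; a pose out of reach is approached as far as the arm can. A call with a gripper value outside its range is refused whole. "grip" is the closure in counts, from 0 (fully open) to 255 (shut), set as the call begins (left out, the last holds). The fingers move at their own pace and stop on an object; "newtons" is the grip in N (left out, the last holds). Time passes only in rows, so rows that repeat a pose let the fingers close. It gives the time, the measured TCP pose, the force, the opening and the grip force at its end, in the units of the state.
- monitor.sense(): the state, without advancing time (a new reading comes with each control period).
- imaging.snapshot(name): name is "scene" or "top" or "wrist"; returns the picture (400x640x3 uint8, blue, green, red); there is no depth.
- imaging.camera_model(name): a dict with "vertical_fov" (degrees; the focal length in pixels is half the picture's height over the tangent of half this angle, whatever the lens; pixels are square), "cx", "cy" (the principal point, pixels), "cam_to_world" (4x4, takes a point from camera to world coordinates). Camera axes: x right, y up, looking along -z (the intrinsics and any distortion apply to the point x, -y, -z); pixel columns grow to the right and rows downward; lengths in m; the calibration is good to about 2 mm. A picture is of the moment at which its call begins: read the wrist's pose just before it. camera_model takes no time and is no camera call; for the wrist camera it gives the pose at the moment of the call.
- job_done(): hands the job in; it is judged then, once.
Trained networks look in the newest picture that a camera, given by its name, has taken for a name from the list of things; names that differ only in an ending like _2 or _b are one class to them, and where a whole thing is asked for, a point or a joint stands for the part that bears it (a point fixed in the world has none). Each returns a list of dicts, best first, with "score" (0 to 1); they miss things now and then, are a little off and sometimes report something else, mostly with a low value. They report only what shows in the picture. A call takes as long as a camera call.
- imaging.spot_in(camera, query): "at" ([column, row] in pixels, amid what is visible of it).
- imaging.place_of(camera, query): "at" ([column, row] in pixels: a listed point, or the origin of a listed thing).
The state is a dict: "time_s": time; "joint_pos": joint angles; "joint_velocities": joint speeds; "effort": joint torques, N m; "eef_pos": TCP position; "tool_rot": TCP orientation; "force": force on the tool from outside, world axes, zero at the start; "torque": the same for the moment, N m; "opening": finger opening in m; "gripper_force": force on a finger pad.
Only numpy, scipy, OpenCV 4.12 (cv2) and the standard library are available. Lean on these libraries where they do the work, as an engineer would, in place of code of your own. Each camera call takes 0.05 s, during which the arm holds its last target. There are 200 camera calls.

## Task

Set up the bench cabinet's fold-down work shelf: pull both slide-out supports under the closed flap all the way out to their stops, and only then lower the flap gently until it rests level on them. Do not let the flap drop, let go when it lies there, and leave the other things on the bench where they are.

Things in the scene. Friction and masses are not known exactly. Their poses are not given: they have to be found in the camera images.
- cabinet: Plywood bench cabinet, screwed down, open-topped, 380 wide, 170 deep, sides 285 high. Origin: on the bench, foot of its front, mid-width. x points into the cabinet (away from the robot), y to its left-hand side seen from the robot, z up. Flap closes the front from 120 mm up, its outer face 15 mm before the front plane; below are an apron and the supports' ends.
- support_left (a joint): How far the left (+y) support is out, m: 0 in, 0.110 at its stop; starts 0 to 0.03. Slides straight along the cabinet's -x with a few newtons of rubbing, stays where left. Teak bar 20 wide, 40 high, top 105 mm above the bench, 160 mm to the side of the cabinet's middle.
- support_left_knob (a point): Grip point on the left support's round teak knob: on its axis (along cabinet x), 85 mm above the bench, 26 mm before the bar's end, 30 mm before the front plane when in. Head 28 mm across, 16 mm long about this point; stem 14 mm. The closed flap stands upright above (from 120 mm up), 15 mm farther in: come down tilted, gripper body leaning out. Axes as the cabinet's.
- support_right (a joint): The same for the right (-y) support: 0 in, 0.110 at its stop.
- support_right_knob (a point): Grip point of the right support's knob; the same shape and heights, on the other side.
- flap (a joint): Angle of the flap, rad: 0 closed upright, 1.571 level; starts 0 to 0.04. Swings down towards the robot about a level hinge line along cabinet y, in the front plane, 120 mm above the bench. The pulled-out supports stop it level; without them it swings on to the bench. Slightly stiff hinges hold it only near upright: let go farther down, it falls. About 0.6 kg, 380 wide, 15 thick.
- flap_rail (a point): Middle of the grip rail, a round bar 18 mm across, 160 long along cabinet y, at the flap's free edge: 175 mm from the hinge line, 7.5 mm outside the inner face (height 295 mm closed, 112 mm level). Under it a hand-hole 160 wide, 41 high; behind it, closed, 85 mm of free space. z axis: from hinge to rail; x: out of the inner face (into the cabinet closed, up when level).
- charger: Bystander: grey battery charger 100 x 150 x 73 high with a red push button; loose; origin under its middle.
- pulley: Bystander: cast aluminium pulley, 110 diameter, 36 high, lying flat; loose; origin under its middle.
- plug_block: Bystander: wooden block 50 x 110 x 25 with two spark plugs standing in it, 82 high; loose; origin under its middle.
- probe_holder: Bystander: steel multimeter probe holder 70 x 120 x 105 high, with two probes; loose; origin under its middle.

How it is judged:
By the outcome, as a careful person would: the job done as asked, in the order asked, and still so for the second after the job is handed in, with the robot touching nothing.
It also fails if it takes over 64 s, if anything falls off the work surface, if the arm or the gripper's body presses on something with over 40 N, if the wrist force passes 120 N, or if a joint passes its speed limit or range.

## Working session

There is one attempt and no reset: what is moved stays moved. The work goes in short steps, Python scripts to look and compute and a tool call to move; the robot and the scene stay as the last step left them, time stands still between calls to the robot, and variables do not carry over. Pictures are saved under pics/ and viewed, at most 10 in all, crops included, and the job is handed in when it is done.

Besides the shell and the picture viewer there is one more tool, called in YAML: its name, and indented under it one key for each argument. play_rows: Moves the arm, as the interface text tells. Its arguments: {"type":"object","properties":{"increments":{"type":"array"},"grip":{"type":"number"},"newtons":{"type":"number"}},"required":["increments"]}

```bash
ls; mkdir -p pics; python3 - <<'E'
from station import monitor, imaging, bot
import cv2
print(monitor.sense()); print(bot.tcp_to_grasp)
for c in ["scene","top"]:
    im=imaging.snapshot(c); cv2.imwrite(f"pics/{c}0.png",im); print(c,imaging.camera_model(c))
    for q in ["cabinet","support_left_knob","support_right_knob","flap_rail","charger","pulley","plug_block","probe_holder"]:
        print(q,[(d['at'],round(d['score'],2)) for d in imaging.place_of(c,q)[:3]])
E
```

```text
pics
{'time_s': 0.0, 'joint_pos': array([-1.22478649,  0.38386378,  0.0438175 ,  1.59962017, -0.01792751,
        1.16123315, -0.04988887]), 'joint_velocities': array([-1.33094384e-03,  1.96527526e-03, -2.08518212e-03, -6.19381873e-04,
        7.95991474e-05, -1.16925316e-03,  1.10749242e-03]), 'effort': array([-2.81538394e-05, -4.33467257e+01,  1.02431003e+00, -2.49515229e+01,
        1.05660953e-02,  1.14759238e-02, -2.17536453e-06]), 'eef_pos': array([0.2786693 , 0.58614907, 0.22984694]), 'tool_rot': array([-3.13886283e+00,  1.16568196e-04,  2.69787739e+00]), 'force': array([-0.44921682,  0.36066627, -0.19399962]), 'torque': array([0.00194544, 0.0234    , 0.00721245]), 'gripper_force': 0.0, 'opening': 0.08550708575412333}
-0.0187
scene {'vertical_fov': 45.68059571707342, 'cx': 316.35077018470776, 'cy': 195.29328060733965, 'cam_to_world': array([[ 0.49923006, -0.73600241,  0.45724151,  1.32793647],
       [ 0.86645736,  0.42126317, -0.26793466, -0.42783698],
       [ 0.00458155,  0.52994131,  0.84802194,  1.57503746],
       [ 0.        ,  0.        ,  0.        ,  1.        ]])}
c
[... 197 characters left out ...]
der [([397.4, 157.8], 0.83), ([222.8, 239.3], 0.46)]
top {'vertical_fov': 54.276213960191754, 'cx': 317.2554903433545, 'cy': 204.79424109943147, 'cam_to_world': array([[ 0.02221266,  0.98361937, -0.17888413,  0.3400225 ],
       [-0.99959391,  0.02504531,  0.01359212,  0.03741043],
       [ 0.01784968,  0.17850957,  0.98377626,  1.47513918],
       [ 0.        ,  0.        ,  0.        ,  1.        ]])}
cabinet [([313.4, 192.5], 0.81)]
support_left_knob [([263.6, 199.0], 0.46)]
support_right_knob [([353.5, 198.4], 0.44)]
flap_rail [([312.4, 178.9], 0.68)]
charger [([408.3, 179.7], 0.73)]
pulley [([211.0, 189.6], 0.68)]
plug_block [([409.8, 242.0], 0.83)]
probe_holder [([208.0, 232.9], 0.78)]
```

View pics/scene0.png

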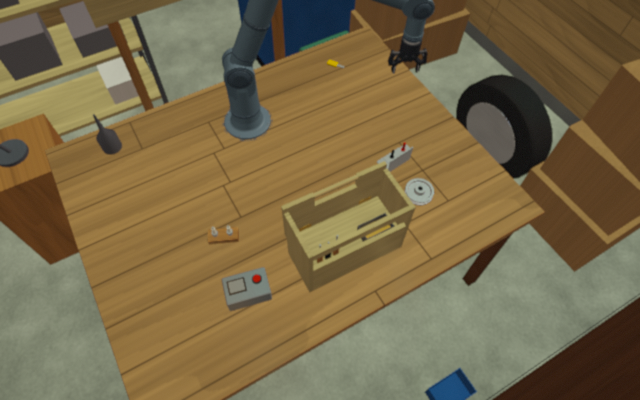

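View pics/top0.png

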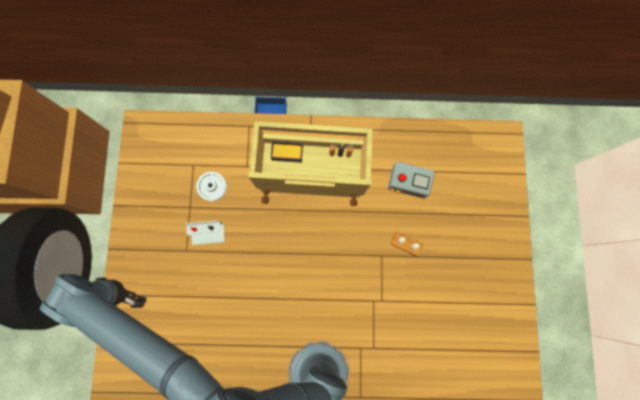

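The scene view shows the cabinet with its front facing the robot. In the top view the knobs are at about (265,199) and (353,201) and the rail at about (310,183). The bystanders stand clear to either side of the cabinet.

```bash
cat > h.py <<'E'
import numpy as np
from scipy.spatial.transform import Rotation as R
def ray(m,px):
    f=200/np.tan(np.radians(m["vertical_fov"]/2))
    T=m["cam_to_world"]; d=np.array([(px[0]-m["cx"])/f,-(px[1]-m["cy"])/f,-1.])
    return T[:3,3],T[:3,:3]@d
def onz(m,px,z):
    o,d=ray(m,px); return o+d*(z-o[2])/d[2]
def proj(m,p):
    f=200/np.tan(np.radians(m["vertical_fov"]/2)); T=m["cam_to_world"]
    c=T[:3,:3].T@(np.asarray(p)-T[:3,3]); return np.array([m["cx"]-f*c[0]/c[2],m["cy"]+f*c[1]/c[2]])
def delta(s,p,rot):
    """move from state s to TCP pos p, Rotation rot -> shift units (40mm), rotvec units (10deg)"""
    R0=R.from_euler("xyz",s["tool_rot"])
    return R0.inv().apply(np.asarray(p)-s["eef_pos"])/0.04,np.degrees((R0.inv()*rot).as_rotvec())/10
E
python3 - <<'E'
from station import monitor, imaging
from h import *
t=imaging.camera_model("top"); s=imaging.camera_model("scene")
print("knobs",onz(t,[263.6,199],.085),onz(t,[353.5,198.4],.085),"view",onz(t,[265,199.5],.085),onz(t,[353,201.5],.085))
print("rail",onz(t,[312.4,178.9],.295),onz(s,[334.9,181.8],.295))
for n,a,b in [("cab",[313.4,192.5],None),("charger",[408.3,179.7],[246.5,293.7]),("pulley",[211,189.6],[415.8,192.9]),("plug",[409.8,242],[223.3,237.3]),("probe",[208,232.9],[397.4,157.8])]:
    print(n,onz(t,a,0),b and onz(s,b,0))
print(imaging.camera_model("wrist"))
E
```

```text
knobs [0.60917462 0.21299567 0.085     ] [ 0.61979333 -0.11312146  0.085     ] view [0.60746107 0.2078528  0.085     ] [ 0.6082639  -0.11136653  0.085     ]
rail [0.63608322 0.03802794 0.295     ] [0.62295853 0.05441855 0.295     ]
cab [0.65614606 0.03299849 0.        ] None
charger [ 0.71687224 -0.33622767  0.        ] [ 0.70656066 -0.34046024  0.        ]
pulley [0.65729043 0.42748123 0.        ] [0.66315542 0.41438778 0.        ]
plug [ 0.47377926 -0.33717462  0.        ] [ 0.46646459 -0.32079986  0.        ]
probe [0.4899679 0.4269387 0.       ] [0.48674425 0.4504031  0.        ]
{'vertical_fov': 62.77314374968069, 'cx': 325.32056066659726, 'cy': 200.3427414683602, 'cam_to_world': array([[ 4.29582782e-01, -8.69087546e-01, -2.45245737e-01,
         2.16176176e-01],
       [ 9.03027383e-01,  4.13564139e-01,  1.16216386e-01,
         6.15590325e-01],
       [ 4.22627984e-04, -2.71388175e-01,  9.62469885e-01,
         3.73414389e-01],
       [ 0.00000000e+00,  0.00000000e+00,  0.00000000e+00,
         1.00000000e+00]])}
```

```bash
python3 - <<'E'
from station import monitor, bot
from h import *
print([a for a in dir(bot) if a[0]!='_'])
s=monitor.sense()
# tilt t: tool z=(sin t,0,-cos t), tool x toward robot
def rt(t,yaw=0):
    c,sn=np.cos(t),np.sin(t); return R.from_euler("z",yaw)*R.from_matrix(np.array([[-c,0,-sn],[0,1,0],[sn,0,-c]]).T)
print(delta(s,[.40,.045,.32],rt(np.radians(30))))
E
cat >> h.py <<'E'
def rt(t,yaw=0):
    t=np.radians(t); c,s=np.cos(t),np.sin(t)
    return R.from_euler("z",yaw)*R.from_matrix(np.array([[-c,0,-s],[0,1,0],[s,0,-c]]).T)
E
```

```text
['MotionError', 'tcp_to_grasp']
(array([ -8.54824593, -10.94055956,  -2.21784612]), array([-0.6656475 , -2.95041096, -2.48380739]))
```

play_rows:
  increments:
    - [[-1,-1.3,-0.6],[0,0,0]]
    - [[-2.3,-2.9,-1],[-0.1,-0.4,-0.3]]
    - [[-3.6,-4.6,-1.4],[-0.2,-0.9,-0.7]]
    - [[-4.9,-6.3,-1.8],[-0.3,-1.4,-1.2]]
    - [[-6.2,-7.9,-2],[-0.4,-2,-1.7]]
    - [[-7.5,-9.6,-2.2],[-0.55,-2.5,-2.1]]
    - [[-8.5,-10.9,-2.2],[-0.67,-2.95,-2.48]]
    - [[-8.5,-10.9,-2.2],[-0.67,-2.95,-2.48]]
    - [[-8.5,-10.9,-2.2],[-0.67,-2.95,-2.48]]
    - [[-8.5,-10.9,-2.2],[-0.67,-2.95,-2.48]]
    - [[-8.5,-10.9,-2.2],[-0.67,-2.95,-2.48]]
    - [[-8.5,-10.9,-2.2],[-0.67,-2.95,-2.48]]

```text
time_s: 2.4
eef_pos: [0.4242, 0.045, 0.2888]
tool_rot: [-3.126, 0.493, 3.095]
force: [-1.4, -0.3, 0.8]
opening: 0.0853
gripper_force: 0.0
```

```bash
cat > look.py <<'E'
import sys,cv2
from station import monitor, imaging
from h import *
m=imaging.camera_model("wrist"); im=imaging.snapshot("wrist"); cv2.imwrite(sys.argv[1],im)
s=monitor.sense(); print(s["time_s"],s["eef_pos"].round(4),s["tool_rot"].round(3),s["joint_pos"].round(2),s["opening"])
for q,z in [("support_left_knob",.085),("support_right_knob",.085),("flap_rail",.295),("cabinet",0)]:
    for d in imaging.place_of("wrist",q)[:2]: print(q,np.round(d["at"],1),round(d["score"],2),onz(m,d["at"],z).round(4))
E
python3 look.py pics/w1.png
```

```text
2.45 [0.4239 0.0522 0.289 ] [-3.136  0.492  3.107] [-0.1  -0.41 -0.2   2.34  0.12  0.75  1.16] 0.08532543759224823
support_left_knob [461.4 207.8] 0.87 [0.6016 0.2054 0.085 ]
support_right_knob [218.4 216.6] 0.73 [ 0.6055 -0.111   0.085 ]
cabinet [334.8 190.7] 0.78 [0.6428 0.0431 0.    ]
```

View pics/w1.png

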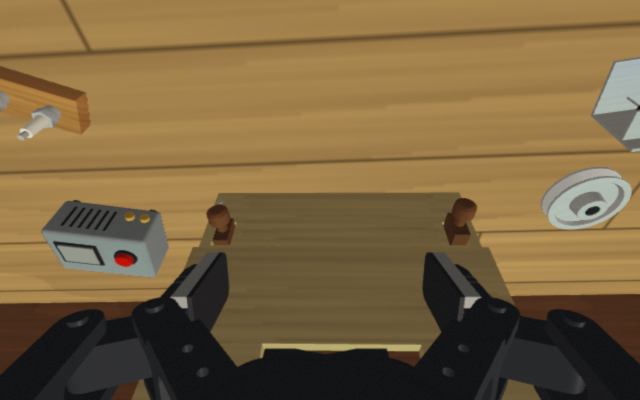

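Wrist view, upside down: the right knob is at about (218,216), the left knob at about (463,208), and the front foot edge runs along row 193 from about 218 to 461. The rail's top edge is at about row 348.

```bash
python3 - <<'E'
import cv2
from station import monitor, imaging
from h import *
m=imaging.camera_model("wrist"); im=imaging.snapshot("wrist"); s=monitor.sense()
print(s["eef_pos"],s["tool_rot"])
for q in ["support_left_knob","support_right_knob"]:
    for d in imaging.place_of("wrist",q)[:1]: print(q,np.round(d["at"],1),onz(m,d["at"],.085).round(4))
g=cv2.cvtColor(im,cv2.COLOR_BGR2GRAY).astype(float)
# foot edge: strongest vertical drop near row 193
pts=[]
for c in range(245,440,10):
    col=cv2.GaussianBlur(g,(5,5),0)[180:207,c]; k=np.argmin(np.diff(col)); pts.append(onz(m,[c,180.5+k],0)[:2])
pts=np.array(pts); p=np.polyfit(pts[:,1],pts[:,0],1); print("front edge x at y=.045",np.polyval(p,.045),"slope",p[0],"res",np.std(pts[:,0]-np.polyval(p,pts[:,1])))
for c in [[218,193],[461,193]]: print(onz(m,c,0).round(4))
for c in [[262,346],[421,346]]: print("rail",onz(m,c,.304).round(4))
t=imaging.camera_model("top"); it=imaging.snapshot("top")
for c in [[253,122],[373,128]]: print("rear top corners",onz(t,c,.285).round(4))
E
```

```text
[0.42199875 0.07099198 0.28984958] [-3.1362558   0.49361193 -3.13591312]
support_left_knob [433.2 216. ] [0.609  0.2107 0.085 ]
support_right_knob [189.8 211.5] [ 0.6019 -0.109   0.085 ]
front edge x at y=.045 0.6464090021882075 slope 0.049019515239089394 res 0.0027723900078596994
[ 0.6475 -0.1029 -0.    ]
[0.6459 0.2829 0.    ]
rail [0.4878 0.0321 0.304 ]
rail [0.4868 0.1248 0.304 ]
rear top corners [0.8216 0.2335 0.285 ]
rear top corners [ 0.8126 -0.1531  0.285 ]
```

play_rows:
  increments:
    - [[-0.6,0,0.35],[0,0,0]]
    - [[-1.3,0,0.75],[0,0.3,0]]
    - [[-1.3,0,0.75],[0,0.3,0]]
    - [[-1.3,0,0.75],[0,0.3,0]]
    - [[-1.3,0,0.75],[0,0.3,0]]
    - [[-1.3,0,0.75],[0,0.3,0]]

```text
time_s: 3.6
eef_pos: [0.4817, 0.0674, 0.2877]
tool_rot: [-3.136, 0.441, 3.14]
force: [-0.3, -0.1, 0.2]
opening: 0.0854
gripper_force: 0.0
```

```bash
python3 look.py pics/w2.png; python3 look.py pics/w3.png; python3 - <<'E'
from station import monitor
s=monitor.sense(); print(s["joint_velocities"].round(3))
E
```

```text
3.65 [0.4818 0.0673 0.2878] [-3.136  0.441  3.14 ] [-0.1  -0.24 -0.18  2.21  0.13  0.75  1.2 ] 0.08585058079069316
support_left_knob [446.5 191.6] 0.9 [0.6065 0.2092 0.085 ]
support_right_knob [176.5 188.5] 0.9 [ 0.6019 -0.1116  0.085 ]
support_right_knob [ 77.4 207.8] 0.5 [ 0.633  -0.2454  0.085 ]
flap_rail [444.7 190.3] 0.42 [0.4329 0.1098 0.295 ]
cabinet [312.3 174.7] 0.68 [0.6446 0.0453 0.    ]
3.9 [0.4824 0.067  0.2878] [-3.136  0.441  3.139] [-0.1  -0.23 -0.18  2.2   0.13  0.75  1.2 ] 0.08530753105469652
support_left_knob [445.3 190.5] 0.6 [0.6058 0.207  0.085 ]
support_left_knob [180.  186.6] 0.55 [ 0.5995 -0.1071  0.085 ]
support_right_knob [177.4 189.3] 0.95 [ 0.6036 -0.1114  0.085 ]
flap_rail [566.7 185.4] 0.25 [0.4315 0.1524 0.295 ]
cabinet [311.9 174.1] 0.76 [0.6442 0.0443 0.    ]
[-0.001  0.001  0.001 -0.001  0.     0.001  0.   ]
```

View pics/w3.png

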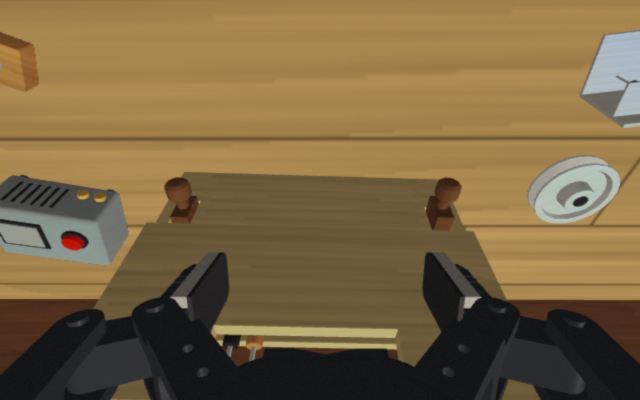

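The arm is still now. The knob heads are at (178,189) and (447,190), the foot edge runs from about (186,172) to (455,180), and the flap's lower edge from about (150,223) to (470,233).

```bash
python3 - <<'E'
import cv2
from station import imaging
from h import *
m=imaging.camera_model("wrist"); im=cv2.imread("pics/w3.png"); g=cv2.GaussianBlur(cv2.cvtColor(im,cv2.COLOR_BGR2GRAY),(5,5),0).astype(float)
for n,rows,cols,z,slope in [("foot",14,range(215,420,8),0,8/269),("flaplow",10,range(215,420,8),.12,10/320)]:
    base=(172,186) if n=="foot" else (223,150)
    P=[]
    for c in cols:
        r0=int(base[0]+(c-base[1])*slope); col=g[r0-rows:r0+rows+1,c]; d=np.diff(col)
        k=np.argmin(d) if n=="foot" else np.argmax(abs(d)); P.append(onz(m,[c,r0-rows+k+.5],z)[:2])
    P=np.array(P); p=np.polyfit(P[:,1],P[:,0],1); r=P[:,0]-np.polyval(p,P[:,1]); ok=abs(r-np.median(r))<.004; p=np.polyfit(P[ok,1],P[ok,0],1)
    print(n,"x at .045:",np.polyval(p,.045).round(4),"slope",p[0].round(4),ok.sum(),len(ok))
# flap lower corners, foot corners
print([onz(m,c,.12).round(4) for c in ([150,223],[471,233])],[onz(m,c,0).round(4) for c in ([186,172],[456,180])])
hsv=cv2.cvtColor(im,cv2.COLOR_BGR2HSV)
for x0 in (160,425):
    c=im[175:245,x0:x0+45].astype(int); k=(c[...,2]-c[...,0]>30)&(c[...,2]<140); ys,xs=np.nonzero(k); h=ys<25
    print("knob head cen",xs[h].mean()+x0,ys[h].mean()+175,"x",xs[h].min()+x0,xs[h].max()+x0,"y",ys.min()+175)
E
```

```text
foot x at .045: 0.646 slope 0.0388 26 26
flaplow x at .045: 0.6314 slope 0.0424 17 26
[array([ 0.6251, -0.1373,  0.12  ]), array([0.6417, 0.2361, 0.12  ])] [array([ 0.64  , -0.1391,  0.    ]), array([0.6552, 0.2574, 0.    ])]
knob head cen 185.59869848156183 187.60195227765726 x 164 204 y 175
knob head cen 442.0013386880857 188.67871485943775 x 425 461 y 177
```

```bash
python3 - <<'E'
from h import *
from scipy.optimize import least_squares
D=[(.384,1.6,1.161,.649,.23),(-.23,2.2,.75,.487,.288),(-.41,2.34,.75,.43,.289)]
def fk(p,q2,q4,q6):
    a,b,d,L,e=p; A=q2+q4;S=A+q6
    # e: elbow lateral offset
    return np.array([a*np.sin(q2)+e*(np.cos(q2)-np.cos(A))+b*np.sin(A)+L*np.sin(S), d+a*np.cos(q2)-e*(np.sin(q2)-np.sin(A))+b*np.cos(A)+L*np.cos(S)])
f=lambda p:np.concatenate([fk(p,*x[:3])-x[3:] for x in D])
s=least_squares(f,[.4,.4,.33,.28,0]); p=s.x; print(p.round(3),f(p).round(3))
lo=[-.41,0,.05];hi=[2.15,2.5,1.97]
for t in (25,35,45,55):
  for r,z in [(.655,.072),(.565,.072),(.62,.2),(.51,.072),(.5,.1),(.48,.15),(.45,.2)]:
    g=lambda q:np.r_[fk(p,*q)-[r,z],.3*(sum(q)-np.pi+np.radians(t))]
    o=least_squares(g,[-.1,2.2,.8],bounds=(lo,hi)); print(t,r,z,o.x.round(2),"err",round(np.sqrt(2*o.cost)*1e3,1),end=" | ")
  print()
E
```

```text
[0.42  0.509 0.249 0.214 0.02 ] [-0.     0.     0.001 -0.001 -0.001  0.001]
25 0.655 0.072 [0.44 1.93 0.33] err 0.0 | 25 0.565 0.072 [0.28 2.17 0.25] err 0.0 | 25 0.62 0.2 [0.18 1.98 0.55] err 0.0 | 25 0.51 0.072 [0.18 2.31 0.22] err 0.0 | 25 0.5 0.1 [0.1  2.33 0.28] err 0.0 | 25 0.48 0.15 [-0.05  2.35  0.4 ] err 0.0 | 25 0.45 0.2 [-0.22  2.39  0.54] err 0.0 | 
35 0.655 0.072 [0.42 2.02 0.09] err 0.0 | 35 0.565 0.072 [0.26 2.24 0.05] err 7.1 | 35 0.62 0.2 [0.14 2.07 0.32] err 0.0 | 35 0.51 0.072 [0.15 2.37 0.05] err 13.5 | 35 0.5 0.1 [0.07 2.41 0.05] err 0.6 | 35 0.48 0.15 [-0.09  2.44  0.18] err 0.0 | 35 0.45 0.2 [-0.28  2.48  0.33] err 0.0 | 
45 0.655 0.072 [0.4  2.03 0.05] err 40.2 | 45 0.565 0.072 [0.22 2.24 0.05] err 53.8 | 45 0.62 0.2 [0.11 2.16 0.09] err 0.0 | 45 0.51 0.072 [0.1  2.38 0.05] err 59.2 | 45 0.5 0.1 [0.02 2.42 0.05] err 45.8 | 45 0.48 0.15 [-0.13  2.49  0.05] err 19.5 | 45 0.45 0.2 [-0.27  2.5   0.17] err 21.2 | 
55 0.655 0.072 [0.38 2.02 0.05] err 87.9 | 55 0.565 0.072 [0.19 2.25 0.05] err 100.5 | 55 0.62 0.2 [0.08 2.17 0.05] err 40.1 | 55 0.51 0.072 [0.04 2.39 0.05] err 104.7 | 55 0.5 0.1 [-0.05  2.44  0.05] err 90.8 | 55 0.48 0.15 [-0.19  2.5   0.05] err 63.7 | 55 0.45 0.2 [-0.26  2.5   0.05] err 50.3 |
```

```bash
cat > go.py <<'E'
import sys
from station import monitor
from h import *
# args: groups of x,y,z,tilt of TCP
s=monitor.sense(); print(s["time_s"],s["eef_pos"].round(4),s["tool_rot"].round(3),s["joint_pos"].round(2),s["force"].round(1))
for a in sys.argv[1:]:
    x,y,z,t=map(float,a.split(",")); d=delta(s,[x,y,z],rt(t,-.04)); print(a,d[0].round(2),d[1].round(2))
E
python3 go.py .56,.21,.175,27 .6145,.208,.068,27
```

```text
4.1 [0.4824 0.0671 0.2876] [-3.136  0.44   3.139] [-0.1  -0.23 -0.18  2.2   0.13  0.75  1.2 ] [ 0.5 -0.4  0.4]
.56,.21,.175,27 [-0.55  3.59  3.35] [ 0.07 -0.18  0.19]
.6145,.208,.068,27 [-0.64  3.56  6.35] [ 0.07 -0.18  0.19]
```

play_rows:
  increments:
    - [[-0.1,1,0.6],[0,0,0]]
    - [[-0.3,2.2,1.8],[0,-0.1,0.1]]
    - [[-0.55,3.59,3.2],[0.07,-0.18,0.19]]
    - [[-0.55,3.59,3.35],[0.07,-0.18,0.19]]
    - [[-0.55,3.59,3.35],[0.07,-0.18,0.19]]
    - [[-0.55,3.59,3.35],[0.07,-0.18,0.19]]
    - [[-0.55,3.59,3.35],[0.07,-0.18,0.19]]
    - [[-0.55,3.59,3.35],[0.07,-0.18,0.19]]
  grip: 0
  newtons: 40

```text
time_s: 5.1
eef_pos: [0.5605, 0.2091, 0.1764]
tool_rot: [-3.141, 0.474, 3.101]
force: [-0.0, -0.4, 0.1]
opening: 0.0857
gripper_force: 0.0
```

```bash
python3 look.py pics/w4.png; python3 go.py .6145,.208,.068,27
```

```text
5.15 [0.5605 0.2092 0.1763] [-3.141  0.474  3.101] [-0.19  0.17 -0.4   2.09  0.64  0.58  0.47] 0.0854050108522512
support_left_knob [330.9 201. ] 0.82 [0.6077 0.2104 0.085 ]
cabinet [176.  176.5] 0.76 [0.6449 0.046  0.    ]
5.35 [0.5602 0.2097 0.1756] [-3.141  0.473  3.102] [-0.19  0.17 -0.4   2.09  0.64  0.58  0.47] [-0.  -0.1 -0. ]
.6145,.208,.068,27 [0.01 0.01 3.01] [-0.    0.01  0.  ]
```

View pics/w4.png

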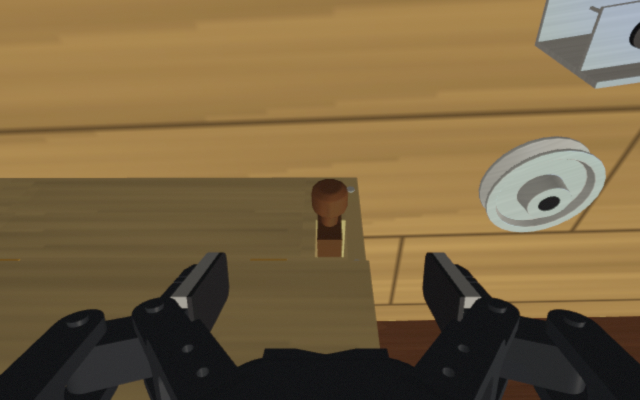

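The knob head at (330,200) is centred between the fingers and the pulley is clear, so I'll come down and grip.

play_rows:
  increments:
    - [[0,0,0.8],[0,0,0]]
    - [[0,0,1.6],[0,0,0]]
    - [[0,0,2.3],[0,0,0]]
    - [[0,0,2.8],[0,0,0]]
    - [[0,0,3],[0,0,0]]
    - [[0,0,3],[0,0,0]]
    - [[0,0,3],[0,0,0]]

```text
time_s: 6.22
eef_pos: [0.6149, 0.2081, 0.0692]
tool_rot: [-3.141, 0.473, 3.103]
force: [-0.2, 0.1, 0.5]
opening: 0.0855
gripper_force: 0.0
```

play_rows:
  increments:
    - [[0,0,0],[0,0,0]]
    - [[0,0,0],[0,0,0]]
    - [[0,0,0],[0,0,0]]
    - [[0,0,0],[0,0,0]]
    - [[0,0,0],[0,0,0]]
    - [[0,0,0],[0,0,0]]
  grip: 255
  newtons: 50

```text
time_s: 6.98
eef_pos: [0.6149, 0.2098, 0.0691]
tool_rot: [3.14, 0.473, 3.104]
force: [-1.9, 3.8, 3.1]
opening: 0.0261
gripper_force: 49.3
```

```bash
python3 - <<'E'
from station import monitor
from h import *
s=monitor.sense(); print(s["eef_pos"],s["opening"],s["gripper_force"],s["joint_pos"].round(2))
p=s["eef_pos"]; u=np.array([-np.cos(.04),np.sin(.04),0])
R0=R.from_euler("xyz",s["tool_rot"])
for L in (.03,.06,.096,.105): print(L,delta(s,p+u*L,R0)[0].round(3))
E
```

```text
[0.61492365 0.20976438 0.06910173] 0.026061224138379337 49.283531634137034 [-0.28  0.42 -0.27  2.04  0.94  0.43  0.21]
0.03 [ 0.668  0.002 -0.342]
0.06 [ 1.335  0.004 -0.684]
0.096 [ 2.136  0.007 -1.094]
0.105 [ 2.336  0.008 -1.197]
```

play_rows:
  increments:
    - [[0.2,0,-0.1],[0,0,0]]
    - [[0.5,0,-0.26],[0,0,0]]
    - [[0.85,0,-0.44],[0,0,0]]
    - [[1.2,0,-0.61],[0,0,0]]
    - [[1.55,0,-0.79],[0,0,0]]
    - [[1.85,0,-0.95],[0,0,0]]
    - [[2.05,0,-1.05],[0,0,0]]
    - [[2.2,0,-1.13],[0,0,0]]
    - [[2.3,0,-1.18],[0,0,0]]
    - [[2.3,0,-1.18],[0,0,0]]
    - [[2.3,0,-1.18],[0,0,0]]

```text
time_s: 8.35
eef_pos: [0.5211, 0.2133, 0.0705]
tool_rot: [3.134, 0.48, 3.097]
force: [40.1, 10.9, -37.7]
opening: 0.0257
gripper_force: 54.0
```

play_rows:
  increments:
    - [[0,0,0],[0,0,0]]
    - [[0,0,0],[0,0,0]]
    - [[0,0,0],[0,0,0]]
    - [[0,0,-0.5],[0,0,0]]
    - [[0,0,-1.4],[0,0,0]]
    - [[0,0,-2.4],[0,0,0]]
    - [[0,0,-3],[0,0,0]]
    - [[0,0,-3],[0,0,0]]
    - [[0,0,-3],[0,0,0]]
    - [[0,0,-3],[0,0,0]]
  grip: 0

```text
time_s: 9.6
eef_pos: [0.4563, 0.2131, 0.1737]
tool_rot: [-3.138, 0.47, 3.103]
force: [-0.5, -0.0, 0.1]
opening: 0.0857
gripper_force: 0.0
```

```bash
python3 look.py pics/w5.png; python3 go.py .49,.05,.22,25 .55,-.109,.178,27 .6113,-.1117,.068,27
```

```text
9.65 [0.4563 0.2132 0.1738] [-3.139  0.47   3.103] [-0.32  0.   -0.4   2.28  0.6   0.6   0.36] 0.08527722025307531
support_left_knob [328.  212.2] 0.66 [0.5123 0.2117 0.085 ]
support_right_knob [ 12.9 286. ] 0.95 [ 0.6053 -0.1107  0.085 ]
cabinet [203.2 241.8] 0.69 [0.6432 0.0492 0.    ]
9.85 [0.4567 0.2138 0.1747] [-3.14   0.471  3.103] [-0.32  0.   -0.4   2.28  0.6   0.6   0.36] [0.1 0.2 0.6]
.49,.05,.22,25 [-1.4  -4.06 -0.55] [-0.01  0.2   0.01]
.55,-.109,.178,27 [-2.4  -7.97  1.14] [-0.01 -0.    0.01]
.6113,-.1117,.068,27 [-2.52 -7.97  4.29] [-0.01 -0.    0.01]
```

play_rows:
  increments:
    - [[-0.3,-1.2,-0.3],[0,0,0]]
    - [[-0.8,-2.6,-0.5],[0,0.1,0]]
    - [[-1.4,-4.06,-0.55],[0,0.1,0]]
    - [[-1.8,-5.4,0],[0,0.1,0]]
    - [[-2.2,-6.8,0.6],[0,0,0]]
    - [[-2.4,-7.97,1.14],[0,0,0]]
    - [[-2.4,-7.97,1.14],[0,0,0]]
    - [[-2.4,-7.97,1.14],[0,0,0]]
    - [[-2.4,-7.97,1.14],[0,0,0]]
    - [[-2.4,-7.97,1.14],[0,0,0]]
    - [[-2.4,-7.97,1.14],[0,0,0]]

```text
time_s: 11.22
eef_pos: [0.5504, -0.1078, 0.1791]
tool_rot: [-3.141, 0.473, 3.104]
force: [0.1, 0.0, 0.9]
opening: 0.0854
gripper_force: 0.0
```

```bash
python3 look.py pics/w6.png; python3 go.py .6125,-.1117,.068,27
```

```text
11.275 [ 0.5504 -0.108   0.179 ] [-3.14   0.473  3.104] [-0.05  0.04  0.21  2.22 -0.15  0.41  1.81] 0.08534783688879642
support_right_knob [328.1 204.6] 0.71 [ 0.6038 -0.1087  0.085 ]
cabinet [475.2 171.8] 0.8 [0.6426 0.0459 0.    ]
11.475 [ 0.5503 -0.1087  0.1788] [-3.14   0.472  3.103] [-0.05  0.04  0.21  2.22 -0.15  0.41  1.81] [0.3 0.3 0.3]
.6125,-.1117,.068,27 [-0.13 -0.01  3.18] [-0.    0.01  0.01]
```

play_rows:
  increments:
    - [[-0.05,0.02,0.8],[0,0,0]]
    - [[-0.1,0.02,1.7],[0,0,0]]
    - [[-0.13,0.02,2.5],[0,0,0]]
    - [[-0.13,0.02,3],[0,0,0]]
    - [[-0.13,0.02,3.18],[0,0,0]]
    - [[-0.13,0.02,3.18],[0,0,0]]
    - [[-0.13,0.02,3.18],[0,0,0]]

```text
time_s: 12.35
eef_pos: [0.6131, -0.1109, 0.0688]
tool_rot: [-3.14, 0.473, 3.102]
force: [-1.3, 0.4, 0.8]
opening: 0.0854
gripper_force: 0.0
```

play_rows:
  increments:
    - [[0,0,0],[0,0,0]]
    - [[0,0,0],[0,0,0]]
    - [[0,0,0],[0,0,0]]
    - [[0,0,0],[0,0,0]]
    - [[0,0,0],[0,0,0]]
    - [[0,0,0],[0,0,0]]
  grip: 255
  newtons: 50

```text
time_s: 13.1
eef_pos: [0.6132, -0.1105, 0.0683]
tool_rot: [-3.14, 0.473, 3.103]
force: [-1.8, -0.2, 4.2]
opening: 0.026
gripper_force: 49.0
```

play_rows:
  increments:
    - [[0.2,0,-0.1],[0,0,0]]
    - [[0.5,0,-0.26],[0,0,0]]
    - [[0.85,0,-0.44],[0,0,0]]
    - [[1.2,0,-0.61],[0,0,0]]
    - [[1.55,0,-0.79],[0,0,0]]
    - [[1.85,0,-0.95],[0,0,0]]
    - [[2.1,0,-1.08],[0,0,0]]
    - [[2.3,0,-1.18],[0,0,0]]
    - [[2.45,0,-1.255],[0,0,0]]
    - [[2.45,0,-1.255],[0,0,0]]
    - [[2.45,0,-1.255],[0,0,0]]

```text
time_s: 14.48
eef_pos: [0.5084, -0.1066, 0.0693]
tool_rot: [-3.137, 0.481, 3.105]
force: [25.3, -0.3, -25.4]
opening: 0.0258
gripper_force: 56.4
```

play_rows:
  increments:
    - [[0,0,0],[0,0,0]]
    - [[0,0,0],[0,0,0]]
    - [[0,0,0],[0,0,0]]
    - [[0,0,-0.5],[0,0,0]]
    - [[0,0,-1.4],[0,0,0]]
    - [[0,0,-2.4],[0,0,0]]
    - [[0,0,-3],[0,0,0]]
    - [[0,0,-3],[0,0,0]]
    - [[0,0,-3],[0,0,0]]
    - [[0,0,-3],[0,0,0]]
  grip: 0

```text
time_s: 15.72
eef_pos: [0.4475, -0.1038, 0.1734]
tool_rot: [-3.141, 0.469, 3.102]
force: [-0.8, 0.5, -0.1]
opening: 0.0857
gripper_force: 0.0
```

```bash
python3 look.py pics/w7.png; python3 - <<'E'
from station import monitor,imaging
from h import *
s=monitor.sense()
# flap tool: down, tool y along cabinet +x (yaw -.04), tool x = y x z
yv=np.array([np.cos(.04),-np.sin(.04),0]);zv=np.array([0,0,-1.]);xv=np.cross(yv,zv)
Rf=R.from_matrix(np.c_[xv,yv,zv]); print(xv)
for p in ([.45,-.05,.36],[.60,.047,.42]): print(p,[v.round(2) for v in delta(s,p,Rf)])
o=np.array([.646,.047]); print("rail closed approx",o+(-.0075)*yv[:2])
for c in ("top","scene"):
    imaging.snapshot(c); print(c,[(d["at"],round(d["score"],2),onz(imaging.camera_model(c),d["at"],.295).round(4)) for d in imaging.place_of(c,"flap_rail")[:2]])
E
```

```text
15.775 [ 0.4476 -0.1039  0.1735] [-3.141  0.469  3.102] [ 0.03 -0.16  0.14  2.42 -0.09  0.42  1.79] 0.08507249846227971
support_right_knob [327.5 208.3] 0.57 [ 0.4989 -0.1052  0.085 ]
flap_rail [328.1 207.4] 0.72 [ 0.2961 -0.0989  0.295 ]
[0.03998933 0.99920011 0.        ]
[0.45, -0.05, 0.36] [array([-2.1 ,  1.34, -4.14]), array([2.11, 2.12, 8.82])]
[0.6, 0.047, 0.42] [array([-6.04,  3.91, -3.83]), array([2.11, 2.12, 8.82])]
rail closed approx [0.638506   0.04729992]
top [([312.2, 178.6], 0.89, array([0.637 , 0.0387, 0.295 ]))]
scene [([339.3, 181.9], 0.87, array([0.6304, 0.0666, 0.295 ]))]
```

play_rows:
  increments:
    - [[-0.5,0.2,-1.3],[0,0,0.6]]
    - [[-1,0.5,-2.5],[0.3,0.3,1.5]]
    - [[-1.6,0.9,-3.6],[0.5,0.5,2.4]]
    - [[-2.1,1.34,-4.14],[0.8,0.8,3.3]]
    - [[-2.8,1.8,-4.1],[1.0,1.0,4.2]]
    - [[-3.6,2.4,-3.9],[1.3,1.3,5.2]]
    - [[-4.4,2.9,-3.7],[1.5,1.5,6.1]]
    - [[-5.2,3.5,-3.5],[1.8,1.8,7]]
    - [[-5.81,3.91,-3.38],[2,2,8]]
    - [[-5.81,3.91,-3.38],[2.11,2.12,8.82]]
    - [[-5.81,3.91,-3.38],[2.11,2.12,8.82]]
    - [[-5.81,3.91,-3.38],[2.11,2.12,8.82]]
    - [[-5.81,3.91,-3.38],[2.11,2.12,8.82]]
    - [[-5.81,3.91,-3.38],[2.11,2.12,8.82]]

```text
time_s: 17.92
eef_pos: [0.5994, 0.0471, 0.4011]
tool_rot: [3.14, 0.0, 1.532]
force: [-0.5, 1.0, 0.2]
opening: 0.0855
gripper_force: 0.0
```

```bash
python3 look.py pics/w8.png
```

```text
17.975 [0.5995 0.0469 0.4011] [3.14  0.    1.532] [ 0.16  0.22 -0.37  1.47  0.08  1.46 -0.25] 0.0854159511092617
support_left_knob [250.4  32.2] 0.79 [0.5108 0.2109 0.085 ]
support_right_knob [264.6 261.8] 0.74 [ 0.5004 -0.1082  0.085 ]
flap_rail [369.8 196.2] 0.88 [0.6338 0.0469 0.295 ]
cabinet [351.  146.2] 0.56 [0.6422 0.0527 0.    ]
```

View pics/w8.png

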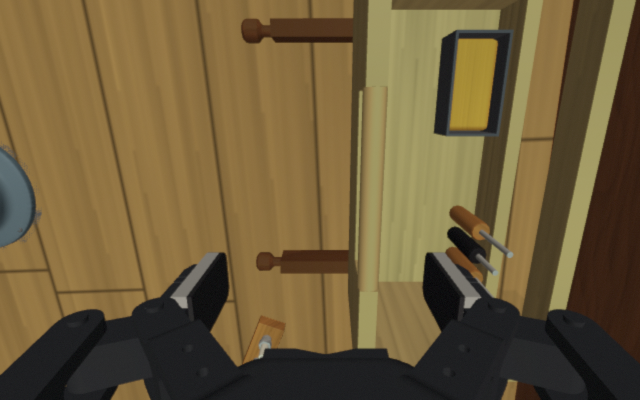

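Both supports show fully out, with knobs at (250,31) and (265,262), and the rail runs from (374,88) to (369,291). Its middle at (370,192) gives x of about 0.634. Next I'll grip the rail from above.

```bash
cat > flap.py <<'E'
import sys
from station import monitor
from h import *
cx=np.array([np.cos(.04),-np.sin(.04),0]); H=np.array([.646,.047,.120])
def rot(t):  # tool y along cabinet x, tilted t deg: fingers toward +x
    t=np.radians(t); z=np.sin(t)*cx+np.array([0,0,-np.cos(t)]); y=np.cos(t)*cx+np.array([0,0,np.sin(t)])
    return R.from_matrix(np.c_[np.cross(y,z),y,z])
def rail(th):
    out=-cx; up=np.array([0,0,1.]); return H+.175*(np.cos(th)*up+np.sin(th)*out)+.0075*(np.cos(th)*out-np.sin(th)*up)
def pose(th,t,depth): # TCP pose, depth = TCP beyond rail
    r=rot(t); return rail(th)+depth*r.as_matrix()[:,2],r
E
python3 - <<'E'
from flap import *
s=monitor.sense(); print(s["eef_pos"],rail(.027))
for z in (.10,0): 
    p,r=pose(.027,0,.023); print([v.round(3) for v in delta(s,p+[0,0,z],r)])
E
```

```text
[0.59973387 0.04681335 0.40086244] [0.63378808 0.04748874 0.29473374]
[array([0.05 , 0.849, 0.729]), array([0.008, 0.   , 0.003])]
[array([0.051, 0.845, 3.229]), array([0.008, 0.   , 0.003])]
```

play_rows:
  increments:
    - [[0.02,0.4,0.3],[0,0,0]]
    - [[0.05,0.85,0.7],[0,0,0]]
    - [[0.05,0.85,1],[0,0,0]]
    - [[0.05,0.85,1.7],[0,0,0]]
    - [[0.05,0.85,2.4],[0,0,0]]
    - [[0.05,0.85,3],[0,0,0]]
    - [[0.05,0.85,3.23],[0,0,0]]
    - [[0.05,0.85,3.23],[0,0,0]]
    - [[0.05,0.85,3.23],[0,0,0]]

```text
time_s: 19.3
eef_pos: [0.6348, 0.0477, 0.273]
tool_rot: [3.138, -0.0, 1.531]
force: [0.1, -0.4, 0.2]
opening: 0.0856
gripper_force: 0.0
```

play_rows:
  increments:
    - [[0,0,0],[0,0,0]]
    - [[0,0,0],[0,0,0]]
    - [[0,0,0],[0,0,0]]
    - [[0,0,0],[0,0,0]]
    - [[0,0,0],[0,0,0]]
    - [[0,0,0],[0,0,0]]
    - [[0,0,0],[0,0,0]]
  grip: 255
  newtons: 30

```text
time_s: 20.18
eef_pos: [0.6342, 0.0475, 0.2719]
tool_rot: [3.14, -0.0, 1.531]
force: [-0.2, -0.6, 1.4]
opening: 0.0171
gripper_force: 29.3
```

```bash
cat >> flap.py <<'E'
if len(sys.argv)>2:
    a,b,n,t0,t1=map(float,sys.argv[1:6]); s=monitor.sense(); D=.023
    print(s["time_s"],s["eef_pos"].round(4),s["tool_rot"].round(3),s["joint_pos"].round(2),s["force"].round(1),s["opening"],s["gripper_force"])
    print("expected",pose(a,t0,D)[0].round(4))
    p0,r0=pose(a,t0,D)
    for k in range(1,int(n)+1):
        f=k/n; p,r=pose(a+(b-a)*f,t0+(t1-t0)*f,D)
        v=r0.inv().apply(p-p0)/.04; w=np.degrees((r0.inv()*r).as_rotvec())/10
        print("[[0,%.2f,%.2f],[%.2f,0,0]],"%(v[1],v[2],w[0]),end="")
E
python3 flap.py .027 .56 18 0 10
```

```text
20.175 [0.6342 0.0475 0.2719] [ 3.14  -0.     1.531] [ 0.15  0.35 -0.36  1.57  0.13  1.24 -0.28] [-0.2 -0.6  1.4] 0.01713868607228484 29.3057718873024
expected [0.6338 0.0475 0.2717]
[[0,-0.12,0.01],[-0.06,0,0]],[[0,-0.25,0.03],[-0.11,0,0]],[[0,-0.37,0.04],[-0.17,0,0]],[[0,-0.49,0.07],[-0.22,0,0]],[[0,-0.61,0.09],[-0.28,0,0]],[[0,-0.73,0.12],[-0.33,0,0]],[[0,-0.85,0.16],[-0.39,0,0]],[[0,-0.97,0.19],[-0.44,0,0]],[[0,-1.09,0.23],[-0.50,0,0]],[[0,-1.21,0.28],[-0.56,0,0]],[[0,-1.32,0.32],[-0.61,0,0]],[[0,-1.43,0.38],[-0.67,0,0]],[[0,-1.55,0.43],[-0.72,0,0]],[[0,-1.66,0.49],[-0.78,0,0]],[[0,-1.76,0.55],[-0.83,0,0]],[[0,-1.87,0.61],[-0.89,0,0]],[[0,-1.98,0.68],[-0.94,0,0]],[[0,-2.08,0.75],[-1.00,0,0]],
```

play_rows:
  increments:
    - [[0,-0.12,0.01],[-0.06,0,0]]
    - [[0,-0.25,0.03],[-0.11,0,0]]
    - [[0,-0.37,0.04],[-0.17,0,0]]
    - [[0,-0.49,0.07],[-0.22,0,0]]
    - [[0,-0.61,0.09],[-0.28,0,0]]
    - [[0,-0.73,0.12],[-0.33,0,0]]
    - [[0,-0.85,0.16],[-0.39,0,0]]
    - [[0,-0.97,0.19],[-0.44,0,0]]
    - [[0,-1.09,0.23],[-0.5,0,0]]
    - [[0,-1.21,0.28],[-0.56,0,0]]
    - [[0,-1.32,0.32],[-0.61,0,0]]
    - [[0,-1.43,0.38],[-0.67,0,0]]
    - [[0,-1.55,0.43],[-0.72,0,0]]
    - [[0,-1.66,0.49],[-0.78,0,0]]
    - [[0,-1.76,0.55],[-0.83,0,0]]
    - [[0,-1.87,0.61],[-0.89,0,0]]
    - [[0,-1.98,0.68],[-0.94,0,0]]
    - [[0,-2.08,0.75],[-1,0,0]]

```text
time_s: 22.42
eef_pos: [0.5505, 0.0507, 0.2411]
tool_rot: [2.966, 0.0, 1.531]
force: [2.8, -0.2, -0.4]
opening: 0.0171
gripper_force: 30.3
```

```bash
python3 flap.py .56 1.08 18 10 20
```

```text
22.425 [0.5505 0.0507 0.2411] [2.966 0.    1.531] [ 0.18  0.11 -0.39  1.94  0.11  0.93 -0.3 ] [ 2.8 -0.2 -0.4] 0.017097082503843525 30.250283181667328
expected [0.5508 0.0508 0.2416]
[[0,-0.11,0.05],[-0.06,0,0]],[[0,-0.22,0.11],[-0.11,0,0]],[[0,-0.32,0.17],[-0.17,0,0]],[[0,-0.42,0.24],[-0.22,0,0]],[[0,-0.53,0.30],[-0.28,0,0]],[[0,-0.63,0.37],[-0.33,0,0]],[[0,-0.72,0.45],[-0.39,0,0]],[[0,-0.82,0.52],[-0.44,0,0]],[[0,-0.91,0.60],[-0.50,0,0]],[[0,-1.00,0.68],[-0.56,0,0]],[[0,-1.09,0.76],[-0.61,0,0]],[[0,-1.18,0.85],[-0.67,0,0]],[[0,-1.26,0.94],[-0.72,0,0]],[[0,-1.34,1.03],[-0.78,0,0]],[[0,-1.42,1.13],[-0.83,0,0]],[[0,-1.50,1.22],[-0.89,0,0]],[[0,-1.57,1.32],[-0.94,0,0]],[[0,-1.64,1.42],[-1.00,0,0]],
```

Forces are low and the path is tracking, so I'll continue.

play_rows:
  increments:
    - [[0,-0.11,0.05],[-0.06,0,0]]
    - [[0,-0.22,0.11],[-0.11,0,0]]
    - [[0,-0.32,0.17],[-0.17,0,0]]
    - [[0,-0.42,0.24],[-0.22,0,0]]
    - [[0,-0.53,0.3],[-0.28,0,0]]
    - [[0,-0.63,0.37],[-0.33,0,0]]
    - [[0,-0.72,0.45],[-0.39,0,0]]
    - [[0,-0.82,0.52],[-0.44,0,0]]
    - [[0,-0.91,0.6],[-0.5,0,0]]
    - [[0,-1,0.68],[-0.56,0,0]]
    - [[0,-1.09,0.76],[-0.61,0,0]]
    - [[0,-1.18,0.85],[-0.67,0,0]]
    - [[0,-1.26,0.94],[-0.72,0,0]]
    - [[0,-1.34,1.03],[-0.78,0,0]]
    - [[0,-1.42,1.13],[-0.83,0,0]]
    - [[0,-1.5,1.22],[-0.89,0,0]]
    - [[0,-1.57,1.32],[-0.94,0,0]]
    - [[0,-1.64,1.42],[-1,0,0]]

```text
time_s: 24.68
eef_pos: [0.496, 0.0529, 0.1737]
tool_rot: [2.791, 0.0, 1.531]
force: [0.5, -1.9, -0.7]
opening: 0.0171
gripper_force: 30.0
```

```bash
python3 flap.py 1.08 1.55 18 20 26; python3 look.py pics/w9.png
```

```text
24.675 [0.496  0.0529 0.1737] [2.791 0.    1.531] [ 0.17 -0.   -0.42  2.24  0.18  0.57 -0.42] [ 0.5 -1.9 -0.7] 0.01712322586759602 29.955740869045258
expected [0.4961 0.053  0.1743]
[[0,-0.08,0.08],[-0.03,0,0]],[[0,-0.15,0.16],[-0.07,0,0]],[[0,-0.23,0.25],[-0.10,0,0]],[[0,-0.30,0.34],[-0.13,0,0]],[[0,-0.37,0.42],[-0.17,0,0]],[[0,-0.43,0.52],[-0.20,0,0]],[[0,-0.49,0.61],[-0.23,0,0]],[[0,-0.56,0.70],[-0.27,0,0]],[[0,-0.62,0.80],[-0.30,0,0]],[[0,-0.67,0.90],[-0.33,0,0]],[[0,-0.73,0.99],[-0.37,0,0]],[[0,-0.78,1.09],[-0.40,0,0]],[[0,-0.82,1.20],[-0.43,0,0]],[[0,-0.87,1.30],[-0.47,0,0]],[[0,-0.91,1.40],[-0.50,0,0]],[[0,-0.95,1.51],[-0.53,0,0]],[[0,-0.99,1.61],[-0.57,0,0]],[[0,-1.03,1.72],[-0.60,0,0]],24.725 [0.4954 0.053  0.1729] [ 2.791 -0.     1.531] [ 0.17 -0.   -0.42  2.24  0.18  0.57 -0.42] 0.016953391234434404
flap_rail [326.4 275.6] 0.55 [0.453  0.1152 0.295 ]
```

View pics/w9.png

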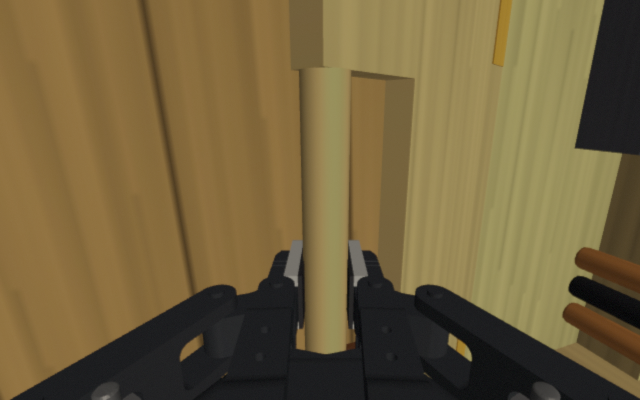

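The rail (columns 302–350) sits firmly between the pads, with the far finger in the hand-hole. I'll lower the rest of the way.

play_rows:
  increments:
    - [[0,-0.08,0.08],[-0.03,0,0]]
    - [[0,-0.15,0.16],[-0.07,0,0]]
    - [[0,-0.23,0.25],[-0.1,0,0]]
    - [[0,-0.3,0.34],[-0.13,0,0]]
    - [[0,-0.37,0.42],[-0.17,0,0]]
    - [[0,-0.43,0.52],[-0.2,0,0]]
    - [[0,-0.49,0.61],[-0.23,0,0]]
    - [[0,-0.56,0.7],[-0.27,0,0]]
    - [[0,-0.62,0.8],[-0.3,0,0]]
    - [[0,-0.67,0.9],[-0.33,0,0]]
    - [[0,-0.73,0.99],[-0.37,0,0]]
    - [[0,-0.78,1.09],[-0.4,0,0]]
    - [[0,-0.82,1.2],[-0.43,0,0]]
    - [[0,-0.87,1.3],[-0.47,0,0]]
    - [[0,-0.91,1.4],[-0.5,0,0]]
    - [[0,-0.95,1.51],[-0.53,0,0]]
    - [[0,-0.99,1.61],[-0.57,0,0]]
    - [[0,-1.03,1.72],[-0.6,0,0]]

```text
time_s: 27.18
eef_pos: [0.4811, 0.0536, 0.095]
tool_rot: [2.687, 0.0, 1.531]
force: [0.9, -1.3, 1.0]
opening: 0.0172
gripper_force: 29.5
```

```bash
python3 flap.py 1.55 1.58 3 26 26
```

```text
27.175 [0.4811 0.0536 0.095 ] [2.687 0.    1.531] [ 0.08  0.09 -0.38  2.4   0.7   0.28 -0.97] [ 0.9 -1.3  1. ] 0.017214054130740238 29.528214633464813
expected [0.4811 0.0536 0.0955]
[[0,-0.02,0.04],[0.00,0,0]],[[0,-0.04,0.08],[0.00,0,0]],[[0,-0.05,0.12],[0.00,0,0]],
```

play_rows:
  increments:
    - [[0,-0.02,0.04],[0,0,0]]
    - [[0,-0.04,0.08],[0,0,0]]
    - [[0,-0.05,0.11],[0,0,0]]
    - [[0,-0.07,0.14],[0,0,0]]
    - [[0,-0.07,0.14],[0,0,0]]
    - [[0,-0.07,0.14],[0,0,0]]

```text
time_s: 27.92
eef_pos: [0.482, 0.0537, 0.0919]
tool_rot: [2.682, 0.003, 1.531]
force: [-18.4, -1.6, 33.8]
opening: 0.0168
gripper_force: 34.1
```

play_rows:
  increments:
    - [[0,0.02,-0.04],[0,0,0]]
    - [[0,0.04,-0.08],[0,0,0]]
    - [[0,0.04,-0.08],[0,0,0]]

```text
time_s: 28.3
eef_pos: [0.4817, 0.0538, 0.0928]
tool_rot: [2.686, -0.001, 1.531]
force: [4.3, -0.8, -2.2]
opening: 0.0169
gripper_force: 30.3
```

play_rows:
  increments:
    - [[0,0,0],[0,0,0]]
    - [[0,0,0],[0,0,0]]
    - [[0,0,0],[0,0,0]]
    - [[0,0,0],[0,0,0]]
    - [[0,0,0],[0,0,0]]
  grip: 130

```text
time_s: 28.92
eef_pos: [0.4811, 0.0535, 0.0926]
tool_rot: [2.687, -0.0, 1.531]
force: [0.2, 1.1, 0.2]
opening: 0.0419
gripper_force: 0.0
```

play_rows:
  increments:
    - [[0,0,-0.2],[0,0,0]]
    - [[0,0,-0.5],[0,0,0]]
    - [[0,0,-0.9],[0,0,0]]
    - [[0,0,-1.4],[0,0,0]]
    - [[0,0,-2],[0,0,0]]
    - [[0,0,-2.6],[0,0,0]]
    - [[0,0,-2.6],[0,0,0]]
    - [[0,0.4,-4],[-0.2,0,0]]
    - [[0,0.8,-5],[0.8,0,0]]
    - [[0,0.8,-5.5],[1.5,0,0]]
    - [[0,0.8,-5.5],[2,0,0]]
    - [[0,0.8,-5.5],[2,0,0]]

```text
time_s: 30.42
eef_pos: [0.4146, 0.0559, 0.3034]
tool_rot: [3.037, 0.0, 1.53]
force: [0.6, -0.5, -0.3]
opening: 0.0419
gripper_force: 0.0
```

```bash
python3 look.py pics/w10.png; python3 - <<'E'
from station import imaging
from h import *
import cv2
for c in ("scene","top"):
    im=imaging.snapshot(c); cv2.imwrite(f"pics/{c}1.png",im)
    for q in ["flap_rail","charger","pulley","plug_block","probe_holder"]: print(c,q,[(d["at"],round(d["score"],2)) for d in imaging.place_of(c,q)[:1]])
a=cv2.imread("pics/scene1.png")[100:330,180:480]; b=cv2.imread("pics/w10.png")
cv2.imwrite("pics/fin.png",np.vstack([cv2.resize(a,(400,307)),cv2.resize(b,(400,250))]))
E
```

```text
30.475 [0.4134 0.0559 0.3028] [3.038e+00 1.000e-03 1.530e+00] [ 0.04 -0.2  -0.25  2.08 -0.02  1.15 -0.25] 0.04215093048418773
flap_rail [362.6 174.2] 0.58 [0.4339 0.0927 0.295 ]
cabinet [463.1 156.5] 0.62 [0.644  0.0475 0.    ]
scene flap_rail [([314.6, 179.5], 0.57)]
scene charger [([245.9, 293.2], 0.95)]
scene pulley [([413.7, 193.1], 0.57)]
scene plug_block [([221.8, 236.5], 0.63)]
scene probe_holder [([397.0, 159.5], 0.71)]
top flap_rail [([305.7, 237.7], 0.81)]
top charger [([408.6, 181.2], 0.98)]
top pulley [([210.8, 187.8], 0.65)]
top plug_block [([405.8, 245.7], 0.95)]
top probe_holder [([206.4, 237.5], 0.88)]
```

View pics/fin.png

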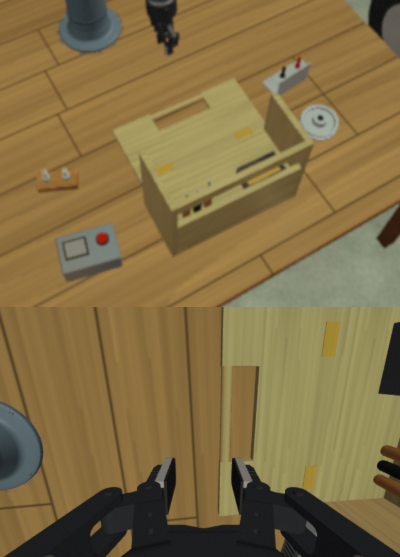

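The flap lies level with its hand-hole at the robot side, the gripper is clear of it, and all four bystanders are where they were.

```bash
python3 -c "
from station import job_done
print(job_done())"
```

```text
the job is handed in; nothing more can be done
None
```

I pulled both supports out to their stops, then lowered the flap under grip until it rested level on them; I let go, left the bystanders where they were, and handed the job in at about 31 s of the 64 s allowed (no verdict was returned).

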